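Power up the coffee bar in the right order

TASK

Open the bar from the grey switch box: with the tips of the closed fingers press the dotted, raised half of the red mains rocker fully down, then the blue pump rocker, and last the yellow heater rocker. Leave the white lamp rocker off, pick nothing up, and leave the shot glass, cup and sugar pot standing where they are.

Things in the scene. Friction and masses are not known exactly. Their poses are not given: they have to be found in the camera images.
- switch_box: Low grey box with an aluminium top, 168 x 146 x 40 mm (x, y, z), fixed to the worktop, with four coloured rocker switches in a grid (at x = +-35, y = +-29 mm in its frame; which colour is where differs each time). Origin: centre of its underside; its -x side faces the robot (yaw up to +-0.5 rad); a cable gland sticks 17 mm out of its +x side.
- mains_switch: The red mains switch: fixed black frame, 60 x 38 x 8 mm, on the box's top (40 mm above the worktop), with a red rocker, 52 (x) x 30 (y) mm, seen from the side a shallow V of two 26 mm halves; its pivot line runs along y, above the frame's centre, 53 mm above the worktop. Origin: centre of the frame's underside; axes parallel to the box's.
- mains (a joint): Angle of the red rocker, rad: 0 = off, with the near (-x) half raised; 0.34 = on, near half pressed fully down and level, far half raised. A stiff hinge without spring: it stays wherever it is left, also half-way. About 3 to 5 N on the press point moves it; at 0.34 it meets a hard stop.
- mains_press (a point): The point to press on the red rocker: top face of its near (-x) half, 15 mm from the pivot line. Off, this half slopes up away from the pivot at 0.34 rad: this point is 58 mm, its end edge 62 mm above the worktop; on, it lies level at 53 mm. A small dot marks this half, 19 mm from the pivot. Fingers that overlap the pivot line are stopped by the other half. Axes turn with the rocker.
- pump_switch: The blue pump switch: fixed black frame, 60 x 38 x 8 mm, on the box's top (40 mm above the worktop), with a blue rocker, 52 (x) x 30 (y) mm, seen from the side a shallow V of two 26 mm halves; its pivot line runs along y, above the frame's centre, 53 mm above the worktop. Origin: centre of the frame's underside; axes parallel to the box's.
- pump (a joint): Angle of the blue rocker, rad: 0 = off, with the near (-x) half raised; 0.34 = on, near half pressed fully down and level, far half raised. A stiff hinge without spring: it stays wherever it is left, also half-way. About 3 to 5 N on the press point moves it; at 0.34 it meets a hard stop.
- pump_press (a point): The point to press on the blue rocker: top face of its near (-x) half, 15 mm from the pivot line. Off, this half slopes up away from the pivot at 0.34 rad: this point is 58 mm, its end edge 62 mm above the worktop; on, it lies level at 53 mm. A small dot marks this half, 19 mm from the pivot. Fingers that overlap the pivot line are stopped by the other half. Axes turn with the rocker.
- heater_switch: The yellow heater switch: fixed black frame, 60 x 38 x 8 mm, on the box's top (40 mm above the worktop), with a yellow rocker, 52 (x) x 30 (y) mm, seen from the side a shallow V of two 26 mm halves; its pivot line runs along y, above the frame's centre, 53 mm above the worktop. Origin: centre of the frame's underside; axes parallel to the box's.
- heater (a joint): Angle of the yellow rocker, rad: 0 = off, with the near (-x) half raised; 0.34 = on, near half pressed fully down and level, far half raised. A stiff hinge without spring: it stays wherever it is left, also half-way. About 3 to 5 N on the press point moves it; at 0.34 it meets a hard stop.
- heater_press (a point): The point to press on the yellow rocker: top face of its near (-x) half, 15 mm from the pivot line. Off, this half slopes up away from the pivot at 0.34 rad: this point is 58 mm, its end edge 62 mm above the worktop; on, it lies level at 53 mm. A small dot marks this half, 19 mm from the pivot. Fingers that overlap the pivot line are stopped by the other half. Axes turn with the rocker.
- lamp_switch: The white lamp switch: fixed black frame, 60 x 38 x 8 mm, on the box's top (40 mm above the worktop), with a white rocker, 52 (x) x 30 (y) mm, seen from the side a shallow V of two 26 mm halves; its pivot line runs along y, above the frame's centre, 53 mm above the worktop. Origin: centre of the frame's underside; axes parallel to the box's.
- lamp (a joint): Angle of the white rocker, rad: 0 = off, with the near (-x) half raised; 0.34 = on, near half pressed fully down and level, far half raised. A stiff hinge without spring: it stays wherever it is left, also half-way. About 3 to 5 N on the press point moves it; at 0.34 it meets a hard stop.
- lamp_press (a point): The point to press on the white rocker: top face of its near (-x) half, 15 mm from the pivot line. Off, this half slopes up away from the pivot at 0.34 rad: this point is 58 mm, its end edge 62 mm above the worktop; on, it lies level at 53 mm. A small dot marks this half, 19 mm from the pivot. Fingers that overlap the pivot line are stopped by the other half. Axes turn with the rocker.
- shot_glass: Clear shot glass, 49 mm across, 61 mm high, loose, behind the box. Bystander. Origin: centre of its underside.
- cup: White porcelain cup upside down, 80 x 108 x 67 mm with its handle, loose, behind the box. Bystander. Origin: at its underside.
- sugar_pot: Chrome sugar pot with a knob, 66 mm across, 67 mm high, loose, right of the box. Bystander. Origin: centre of its underside.

How it is judged:
By the outcome, as a careful person would: the job done as asked, in the order asked, and still so for the second after the job is handed in, with the robot touching nothing.
It also fails if it takes over 35 s, if anything falls off the work surface, if the arm or the gripper's body presses on something with over 40 N, if the wrist force passes 120 N, or if a joint passes its speed limit or range.

ROBOT

A 7-joint arm with a two-finger parallel gripper is mounted at the origin on a cart in front of the work surface, level with it; the furniture and walls round the work are solid. World frame = base frame: x ahead of the robot, y to its left, z up, the work surface at z = 0. Lengths are in mm, angles in rad, forces in N, time in s.
With the tool pointing down it reaches from about 400 to 875 mm from the base axis. Payload 4.4 kg.
Tool frame: the origin (TCP) lies on the centre line of the jaws, within the pads' length; the fingertips stand 11 mm ahead of it and the grasp point (between the pads) lies 8 mm behind it (ctrl.tips_ahead is the distance from the TCP to the fingertips, in mm); z points along the fingers, y is the line along which they close (so a half turn about z gives the same grasp; the last joint's range is limited). The gripper opens to 85 mm and grips with 20 to 120 N. Pads are 22 mm wide; open, the fingers measure 114 mm over their backs; the gripper's body (76 mm by 85 mm) begins 54 mm behind the grasp point. The pads swing forward as they close: fully open they stand 13 mm farther back than shut.
Start: joints at [-1.382, 0.628, 0.038, 1.517, -0.027, 0.996, -0.02], TCP at [163.809, 629.034, 242.313] pointing down, gripper open.
Joint ranges: [-3.06, 3.06], [-0.37, 2.12], [-1.25, 1.32], [0.18, 2.47], [-1.1, 4.24], [0.23, 1.98], [-2.94, 2.94]. Speed limits (rad/s): [2.57, 2.57, 3.14, 3.14, 3.14, 3.14, 3.14].

INTERFACE

Orientations are given as [roll, pitch, yaw] about the fixed x, y, z axes, in that order (R = Rz(yaw) Ry(pitch) Rx(roll)).
In Python, from cell import ctrl, eyes, job gives the robot as it stands. The module is installed in compiled form; this text tells all that it offers.
- The arm moves only by the tool carry_out, never from a script. Its argument "moves" is a list of rows, each an object of numbers: "tx", "ty", "tz": the shift along the tool's x, y, z as a fraction of full scale; "twist": the turn about the tool's z as a fraction of full scale; "fingers": the opening, from 0 (shut) to 1 (fully open). In form: [{"tx": .., "ty": .., "tz": .., "twist": .., "fingers": ..}, ...]. A call has 1 to 12 rows; each row shifts and turns the commanded pose from where the row before left it, along the tool's axes as they then stand; what a row does not reach is not made up. Full scale, the value 1, is 0.3 m for a shift and pi rad for a turn. A row lasts 1/8 s, in which the tool goes at most 62.5 mm and 10.7 degrees, less where a joint would pass 70% of its speed; a pose out of reach is approached as far as the arm can. A call with a number of a shift or a turn outside -1 to 1 is refused whole. A call with a gripper value outside its range is refused whole. The fingers move at their own pace and stop on an object; the grip force is fixed at half the most. Time passes only in rows, so rows that do not move let the fingers close. It gives the time, the measured TCP pose, the force, the opening and the grip force at its end, in the units of the state.
- ctrl.read_state(): the state, without advancing time (a new reading comes with each control period).
- eyes.get_image(name): name is "scene" or "side" or "wrist"; returns a dict with "color" (384x512x3 uint8, blue, green, red), "fovy" (degrees; the focal length in pixels is half the picture's height over the tangent of half this angle, whatever the lens; pixels are square), "cx", "cy" (the principal point, pixels), "world_from_camera" (4x4, takes a point from camera to world coordinates). Camera axes: x right, y up, looking along -z (the intrinsics and any distortion apply to the point x, -y, -z); pixel columns grow to the right and rows downward; lengths in mm; the calibration is good to about 2 mm. A picture is of the moment at which its call begins. There is no depth.
- job.finish_job(): hands the job in; it is judged then, once.
The state is a dict: "clock": time; "qpos": joint angles; "qd": joint speeds; "tau": joint torques, N m; "eef_pos": TCP position; "tool_rot": TCP orientation; "force": force on the tool from outside, world axes, zero at the start; "torque": the same for the moment, N m; "width": finger opening in mm; "gripper_force": force on a finger pad.
Only numpy, scipy, OpenCV 4.12 (cv2) and the standard library are available. Lean on these libraries where they do the work, as an engineer would, in place of code of your own. Each camera call takes 0.05 s, during which the arm holds its last target. There are 200 camera calls.

## Working session

There is one attempt and no reset: what is moved stays moved. The work goes in short steps, Python scripts to look and compute and a tool call to move; the robot and the scene stay as the last step left them, time stands still between calls to the robot, and variables do not carry over. Pictures are saved under pics/ and viewed, at most 10 in all, crops included, and the job is handed in when it is done.

Besides the shell and the picture viewer there is one more tool, called after "Call:" by a JSON object that holds its "name" and its "arguments". carry_out: Moves the arm, as the interface text tells. Its arguments: {"type":"object","properties":{"moves":{"type":"array","items":{"type":"object","properties":{"tx":{"type":"number","minimum":-1,"maximum":1},"ty":{"type":"number","minimum":-1,"maximum":1},"tz":{"type":"number","minimum":-1,"maximum":1},"twist":{"type":"number","minimum":-1,"maximum":1},"fingers":{"type":"number"}}}}},"required":["moves"]}

```bash
mkdir -p pics; python3 - <<'E'
from cell import ctrl,eyes
import cv2,numpy as np
s=ctrl.read_state();print(s['clock'],s['eef_pos'],s['tool_rot'],s['width'],ctrl.tips_ahead)
ims=[eyes.get_image(n) for n in("scene","side")]
for n,i in zip(("scene","side"),ims):
    print(n,i['fovy'],i['cx'],i['cy'],[k for k in i], np.round(i['world_from_camera'],3).tolist()); cv2.imwrite(f'pics/{n}0.png',i['color'])
E
```

```text
0.0 [163.65224264 628.4229038  241.40024812] [-3.13969292e+00  2.87280997e-05  2.88679256e+00] 85.07813955122282 11.0
scene 52.87771526427726 251.72544590183165 197.231629180409 ['color', 'fovy', 'cx', 'cy', 'world_from_camera'] [[0.896, 0.264, -0.357, 249.999], [-0.444, 0.541, -0.714, -1001.872], [0.004, 0.799, 0.602, 555.694], [0.0, 0.0, 0.0, 1.0]]
side 53.9382860241677 257.41211419550024 189.90575761976658 ['color', 'fovy', 'cx', 'cy', 'world_from_camera'] [[-0.585, 0.666, -0.464, 155.753], [-0.811, -0.485, 0.327, -149.028], [-0.007, 0.567, 0.824, 775.792], [0.0, 0.0, 0.0, 1.0]]
```

View pics/scene0.png

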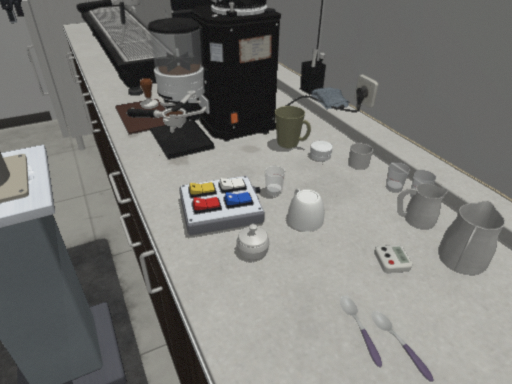

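View pics/side0.png

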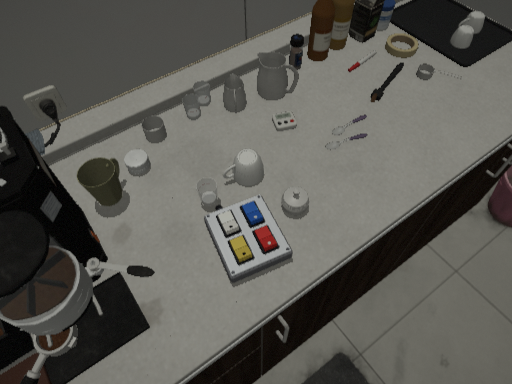

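Scene: red (207,204), yellow (203,188), white (233,184), blue (239,199). Side: red (265,238), yellow (240,248), white (229,222), blue (252,213). The near row is red (right) and yellow (left).

```bash
cat > h.py <<'E'
import cv2,numpy as np
def ray(im,u,v):
    f=im['color'].shape[0]/2/np.tan(np.radians(im['fovy']/2)); M=np.array(im['world_from_camera'])
    return M[:3,3],M[:3,:3]@np.array([(u-im['cx'])/f,-(v-im['cy'])/f,-1])
def plane(im,uv,z):
    o,d=ray(im,*uv); return o+d*(z-o[2])/d[2]
def tri(a,pa,b,pb):
    o1,d1=ray(a,*pa);o2,d2=ray(b,*pb)
    t=np.linalg.lstsq(np.c_[d1,-d2],o2-o1,rcond=None)[0]
    p,q=o1+d1*t[0],o2+d2*t[1]; return (p+q)/2,np.linalg.norm(p-q)
HUE={'red':(172,8),'yellow':(20,35),'blue':(105,125)}
def blob(im,c,box=None):
    h=cv2.cvtColor(im['color'],cv2.COLOR_BGR2HSV).astype(int);lo,hi=HUE[c]
    H=h[...,0];m=((H>=lo)|(H<=hi) if lo>hi else (H>=lo)&(H<=hi))&(h[...,1]>130)&(h[...,2]>50)
    if box: k=np.zeros_like(m);x0,y0,x1,y1=box;k[y0:y1,x0:x1]=1;m&=k
    n,l,s,ce=cv2.connectedComponentsWithStats(m.astype(np.uint8))
    i=1+np.argmax(s[1:,4]);return ce[i],s[i,4]
E
python3 - <<'E'
from cell import eyes
from h import *
a,b=eyes.get_image('scene'),eyes.get_image('side')
P={}
for c in HUE:
    (p,n),(q,m)=blob(a,c,(170,170,270,235)),blob(b,c,(195,190,300,285))
    X,e=tri(a,p,b,q);P[c]=X;print(c,p.round(1),n,q.round(1),m,X.round(1),round(e,1),plane(a,p,56).round(1)[:2],plane(b,q,56).round(1)[:2])
r,y,bl=P['red'],P['yellow'],P['blue']
print('r-y',np.linalg.norm((y-r)[:2]),'b-r',np.linalg.norm((bl-r)[:2]),'yaw',np.arctan2(*(bl-r)[1::-1]),np.arctan2(*(y-r)[1::-1])-np.pi/2)
E
```

```text
red [205.5 203.3] 261 [265.4 238. ] 324 [ 452.1 -377.7   50.2] 0.6 [ 449.4 -385. ] [ 450.1 -375.9]
yellow [201. 188.] 218 [240.6 248.6] 339 [ 463.  -320.6   50. ] 0.2 [ 460.4 -328.7] [ 460.6 -319.2]
blue [237.2 198.3] 245 [252.1 212.8] 273 [ 520.3 -391.1   50.1] 0.7 [ 516.8 -398.4] [ 517.7 -389.2]
r-y 58.144604817987066 b-r 69.53393867821265 yaw -0.19406339044708096 -0.18922615068764803
```

```bash
python3 - <<'E'
from cell import eyes,ctrl
from h import *
def proj(im,p):
    M=np.linalg.inv(np.array(im['world_from_camera']));c=M[:3,:3]@p+M[:3,3];f=192/np.tan(np.radians(im['fovy']/2))
    return (im['cx']-f*c[0]/c[2],im['cy']+f*c[1]/c[2])
a=eyes.get_image('scene');w=eyes.get_image('wrist')
for p in [(0,0,0),(164,628,0),(164,628,242),(400,500,242),(500,300,242),(600,0,242),(600,0,0),(500,300,0),(400,500,0),(640,150,0)]: print(p,np.round(proj(a,np.array(p,float))))
for uv in [(152,150),(232,135),(275,130),(208,150),(155,115),(290,148),(92,188)]: print(uv,plane(a,uv,0).round())
print(np.round(w['world_from_camera'],3).tolist(),w['fovy'])
cv2.imwrite('pics/wrist0.png',w['color'])
E
```

```text
(0, 0, 0) [-18. 184.]
(164, 628, 0) [41. 88.]
(164, 628, 242) [18. 20.]
(400, 500, 242) [95. 21.]
(500, 300, 242) [138.  31.]
(600, 0, 242) [202.  53.]
(600, 0, 0) [208. 135.]
(500, 300, 0) [150. 104.]
(400, 500, 0) [110.  89.]
(640, 150, 0) [203. 113.]
(152, 150) [424. -17.   0.]
(232, 135) [665. -34.   0.]
(275, 130) [799. -62.   0.]
(208, 150) [567. -87.   0.]
(155, 115) [492. 206.   0.]
(290, 148) [ 783. -179.    0.]
(92, 188) [ 243. -136.    0.]
[[0.251, -0.914, -0.318, 81.059], [0.968, 0.237, 0.084, 649.887], [-0.001, -0.329, 0.944, 374.082], [0.0, 0.0, 0.0, 1.0]] 64.56615138037654
```

View pics/wrist0.png

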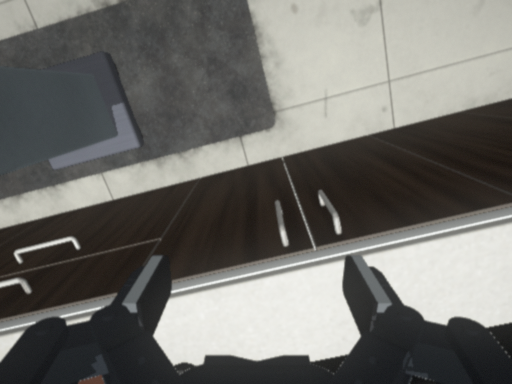

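The wrist view shows only the worktop edge, drawers and floor. The machine and grinder stand on the sweep path, so I'll triangulate their near parts.

```bash
python3 - <<'E'
from cell import eyes
from h import *
a,b=eyes.get_image('scene'),eyes.get_image('side')
for n,p,q in [('handle end',(131,112),(153,271)),('ring/spout',(148,104),(94,267)),]: print(n,*tri(a,p,b,q))
for n,p,z in [('hopper left',(150,30),300),('hopper left',(150,30),200),('hopperlow',(158,80),100),('hopperlow',(158,80),200),('machine NL corner',(232,135),0)]: print(n,z,plane(a,p,z).round())
for n,p,z in [('ring rt',(91,280),z) for z in (100,200,300)]+[('lid rt',(48,255),z) for z in(200,300,400)]: print(n,z,plane(b,p,z).round())
for n,i in (('scene',a[ 'color'][0:165,60:300]),('side',b['color'][180:384,0:270])): cv2.imwrite(f'pics/{n}1.png',cv2.resize(i,None,fx=2.9,fy=2.9,interpolation=2))
E
```

```text
handle end [ 403.69520669 -151.09178134  202.00166215] 81.0353553611594
ring/spout [462.43339854 -78.52065186 190.0286842 ] 96.48460175754428
hopper left 300 [484.  58. 300.]
hopper left 200 [575. 472. 200.]
hopperlow 100 [528. 245. 100.]
hopperlow 200 [467. -28. 200.]
machine NL corner 0 [665. -34.   0.]
ring rt 100 [553. -45. 100.]
ring rt 200 [495. -61. 200.]
ring rt 300 [436. -76. 300.]
lid rt 200 [578. -19. 200.]
lid rt 300 [505. -42. 300.]
lid rt 400 [431. -64. 400.]
```

View pics/scene1.png

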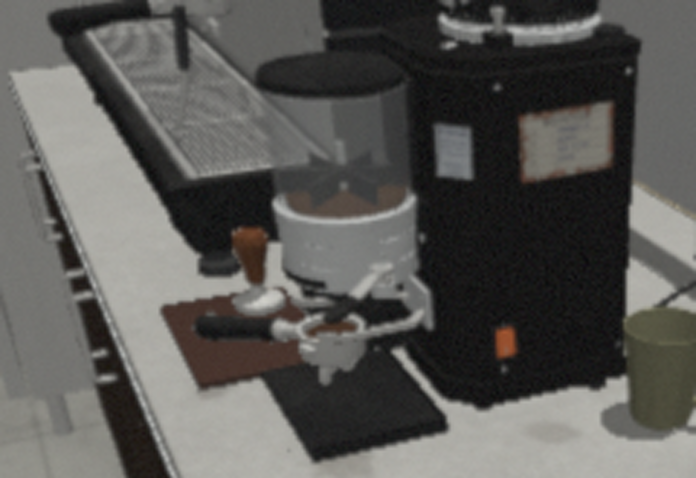

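View pics/side1.png

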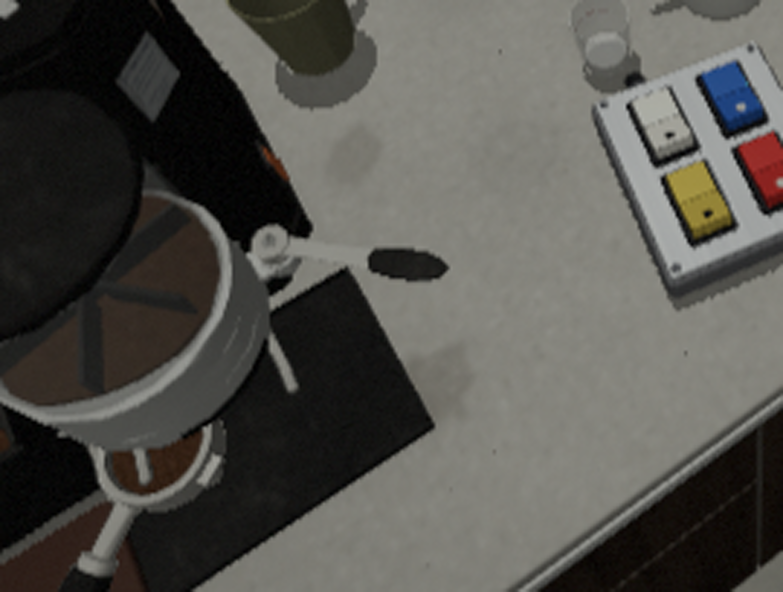

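The scene crop shows the hopper, portafilter handle end (129,112) and doser lever tip (174,109). In the side crop the lever tip is at (153,271) and the hopper ring centre is near (38,283).

```bash
python3 - <<'E'
from cell import eyes
from h import *
a,b=eyes.get_image('scene'),eyes.get_image('side')
for n,p,q in [('lever tip',(174,109),(153,271)),('ring c',(179,73),(38,283)),('lid c',(174,25),(16,254)),('pf handle',(130,112),(24,381)),('cup',(174,113),(52,340))]: 
    X,e=tri(a,p,b,q);print(n,X.round(),e.round(1))
E
```

```text
lever tip [ 467. -148.  168.] 1.9
ring c [537.  10. 198.] 6.6
lid c [524. -11. 319.] 11.0
pf handle [428. 107.  83.] 60.6
cup [516.  62.  59.] 9.9
```

Call:
{"name": "carry_out", "arguments": {"moves": [{"tz":-0.15,"fingers":0},{"tz":-0.15,"fingers":0},{"tz":-0.15,"fingers":0},{"tz":-0.15,"fingers":0},{"tx":-0.087,"ty":-0.114,"fingers":0},{"tx":-0.087,"ty":-0.114,"fingers":0},{"tx":-0.087,"ty":-0.114,"fingers":0},{"tx":-0.087,"ty":-0.114,"fingers":0},{"tx":-0.087,"ty":-0.114,"fingers":0},{"tx":-0.087,"ty":-0.114,"fingers":0},{"tx":-0.087,"ty":-0.114,"fingers":0},{"fingers":0}]}}

```text
validation failed for argument at $.mo...
```

Call:
{"name": "carry_out", "arguments": {"moves": [{"tx":0.0,"ty":0.0,"tz":-0.15,"twist":0.0,"fingers":0.0},{"tx":0.0,"ty":0.0,"tz":-0.15,"twist":0.0,"fingers":0.0},{"tx":0.0,"ty":0.0,"tz":-0.15,"twist":0.0,"fingers":0.0},{"tx":0.0,"ty":0.0,"tz":-0.15,"twist":0.0,"fingers":0.0}]}}

```text
clock: 1.0
eef_pos: [163.8, 628.8, 424.0]
tool_rot: [3.141, -0.0, 2.887]
force: [0.9, -0.5, -0.1]
width: 12.3
gripper_force: 0.0
```

Call:
{"name": "carry_out", "arguments": {"moves": [{"tx":-0.087,"ty":-0.114,"tz":0.0,"twist":0.0,"fingers":0.0},{"tx":-0.087,"ty":-0.114,"tz":0.0,"twist":0.0,"fingers":0.0},{"tx":-0.087,"ty":-0.114,"tz":0.0,"twist":0.0,"fingers":0.0},{"tx":-0.087,"ty":-0.114,"tz":0.0,"twist":0.0,"fingers":0.0},{"tx":-0.087,"ty":-0.114,"tz":0.0,"twist":0.0,"fingers":0.0},{"tx":-0.087,"ty":-0.114,"tz":0.0,"twist":0.0,"fingers":0.0},{"tx":-0.087,"ty":-0.114,"tz":0.0,"twist":0.0,"fingers":0.0},{"tx":0.0,"ty":0.0,"tz":0.0,"twist":0.02,"fingers":0.0}]}}

```text
clock: 2.0
eef_pos: [282.0, 348.0, 422.9]
tool_rot: [3.141, 0.001, 2.816]
force: [-0.8, 1.0, 0.4]
width: 0.4
gripper_force: 0.0
```

Call:
{"name": "carry_out", "arguments": {"moves": [{"tx":0.0,"ty":0.0,"tz":0.0,"twist":-0.042,"fingers":0.0},{"tx":-0.104,"ty":-0.107,"tz":0.0,"twist":0.0,"fingers":0.0},{"tx":-0.104,"ty":-0.107,"tz":0.0,"twist":0.0,"fingers":0.0},{"tx":-0.104,"ty":-0.107,"tz":0.0,"twist":0.0,"fingers":0.0},{"tx":-0.104,"ty":-0.107,"tz":0.0,"twist":0.0,"fingers":0.0},{"tx":-0.104,"ty":-0.107,"tz":0.0,"twist":0.0,"fingers":0.0},{"tx":-0.038,"ty":-0.128,"tz":0.0,"twist":0.0,"fingers":0.0},{"tx":-0.038,"ty":-0.128,"tz":0.0,"twist":0.0,"fingers":0.0},{"tx":-0.038,"ty":-0.128,"tz":0.0,"twist":0.0,"fingers":0.0},{"tx":-0.038,"ty":-0.128,"tz":0.0,"twist":0.0,"fingers":0.0}]}}

```text
clock: 3.25
eef_pos: [420.3, 4.1, 422.6]
tool_rot: [3.141, 0.001, 2.956]
force: [0.8, 0.1, 1.1]
width: 0.3
gripper_force: 0.0
```

Call:
{"name": "carry_out", "arguments": {"moves": [{"tx":-0.011,"ty":-0.145,"tz":0.0,"twist":0.0,"fingers":0.0},{"tx":-0.011,"ty":-0.145,"tz":0.0,"twist":0.0,"fingers":0.0},{"tx":-0.011,"ty":-0.145,"tz":0.0,"twist":0.0,"fingers":0.0},{"tx":-0.011,"ty":-0.145,"tz":0.0,"twist":0.0,"fingers":0.0},{"tx":-0.072,"ty":-0.108,"tz":0.09,"twist":0.0,"fingers":0.0},{"tx":-0.072,"ty":-0.108,"tz":0.09,"twist":0.0,"fingers":0.0},{"tx":-0.072,"ty":-0.108,"tz":0.09,"twist":0.0,"fingers":0.0},{"tx":-0.072,"ty":-0.108,"tz":0.09,"twist":0.0,"fingers":0.0},{"tx":-0.072,"ty":-0.108,"tz":0.09,"twist":0.0,"fingers":0.0},{"tx":0.0,"ty":0.0,"tz":0.0,"twist":0.0,"fingers":0.0}]}}

```text
clock: 4.5
eef_pos: [476.5, -349.0, 284.7]
tool_rot: [-3.141, -0.004, 2.953]
force: [0.4, 1.2, 0.5]
width: -0.1
gripper_force: 0.0
```

```bash
python3 - <<'E'
from cell import eyes,ctrl
from h import *
print(ctrl.read_state()['eef_pos'],ctrl.read_state()['qpos'].__repr__())
w=eyes.get_image('wrist');cv2.imwrite('pics/wrist1.png',w['color'])
for c in HUE:
    p,n=blob(w,c); print(c,p.round(1),n,plane(w,p,55).round(1))
E
```

```text
[ 476.5113745  -349.03805141  284.69868799] array([ 0.22071792,  0.55783216,  0.58604028,  1.64370212, -0.34164288,
        1.04817111,  2.29252568])
red [230.8 149.2] 1090 [ 453.  -376.6   55. ]
yellow [279.2 148.9] 1119 [ 463.5 -319.6   55. ]
blue [232.  203.9] 864 [ 521.7 -390.1   55. ]
```

View pics/wrist1.png

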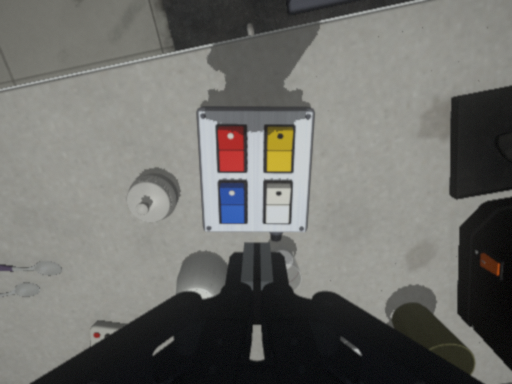

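Red, yellow and blue from the wrist view agree with the earlier fit to about 2 mm. The dots are on the near halves (image up), and all rockers look off. Going above the red press point.

Call:
{"name": "carry_out", "arguments": {"moves": [{"tx":0.058,"ty":-0.053,"tz":0.0,"twist":0.0,"fingers":0.0},{"tx":0.058,"ty":-0.053,"tz":0.0,"twist":0.0,"fingers":0.0},{"tx":0.0,"ty":0.0,"tz":0.15,"twist":0.0,"fingers":0.0},{"tx":0.0,"ty":0.0,"tz":0.15,"twist":0.0,"fingers":0.0},{"tx":0.0,"ty":0.0,"tz":0.15,"twist":0.0,"fingers":0.0},{"tx":0.0,"ty":0.0,"tz":0.15,"twist":0.0,"fingers":0.0},{"tx":0.0,"ty":0.0,"tz":0.0,"twist":0.0,"fingers":0.0}]}}

```text
clock: 5.42
eef_pos: [435.0, -370.5, 106.2]
tool_rot: [3.139, -0.004, 2.956]
force: [0.3, 0.6, 0.5]
width: 0.1
gripper_force: 0.0
```

```bash
python3 - <<'E'
from cell import eyes,ctrl
from h import *
print(ctrl.read_state()['eef_pos'],ctrl.read_state()['tool_rot'])
w=eyes.get_image('wrist');cv2.imwrite('pics/wrist2.png',w['color'])
for c in HUE:
    p,n=blob(w,c); print(c,p.round(1),n,plane(w,p,55).round(1))
E
```

```text
[ 435.02729415 -370.53509569  106.24240297] [ 3.13896996 -0.00444252  2.9556315 ]
red [252.  229.4] 1425 [ 437.2 -374.3   55. ]
yellow [336.9 247.8] 3134 [ 461.4 -320.1   55. ]
blue [256.5 343.1] 454 [ 532.2 -389.1   55. ]
```

View pics/wrist2.png

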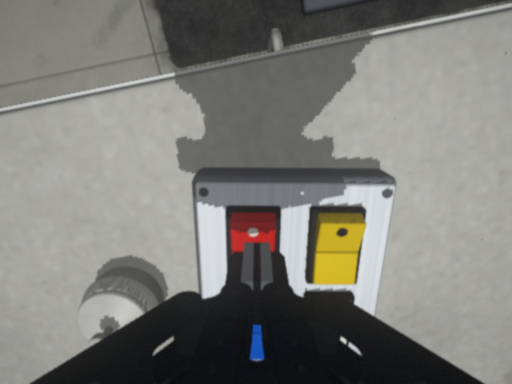

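The tips are centred on the red column and the dot is at (253,232). Correcting 3 mm and pressing slowly.

Call:
{"name": "carry_out", "arguments": {"moves": [{"tx":-0.006,"ty":-0.009,"tz":0.06,"twist":0.0,"fingers":0.0},{"tx":0.0,"ty":0.0,"tz":0.04,"twist":0.0,"fingers":0.0},{"tx":0.0,"ty":0.0,"tz":0.015,"twist":0.0,"fingers":0.0},{"tx":0.0,"ty":0.0,"tz":0.01,"twist":0.0,"fingers":0.0},{"tx":0.0,"ty":0.0,"tz":0.01,"twist":0.0,"fingers":0.0}]}}

```text
clock: 6.1
eef_pos: [438.4, -375.1, 66.9]
tool_rot: [3.142, -0.0, 2.956]
force: [-0.3, 1.3, 3.1]
width: 0.6
gripper_force: 1.2
```

Call:
{"name": "carry_out", "arguments": {"moves": [{"tx":0.0,"ty":0.0,"tz":0.006,"twist":0.0,"fingers":0.0},{"tx":0.0,"ty":0.0,"tz":0.005,"twist":0.0,"fingers":0.0},{"tx":0.0,"ty":0.0,"tz":0.0,"twist":0.0,"fingers":0.0}]}}

```text
clock: 6.48
eef_pos: [438.4, -375.1, 64.1]
tool_rot: [3.141, -0.0, 2.956]
force: [-2.4, 1.9, 7.1]
width: 0.1
gripper_force: 3.6
```

Call:
{"name": "carry_out", "arguments": {"moves": [{"tx":0.0,"ty":0.0,"tz":0.004,"twist":0.0,"fingers":0.0},{"tx":0.0,"ty":0.0,"tz":0.003,"twist":0.0,"fingers":0.0},{"tx":0.0,"ty":0.0,"tz":0.0,"twist":0.0,"fingers":0.0}]}}

```text
clock: 6.85
eef_pos: [438.3, -375.1, 63.9]
tool_rot: [3.141, 0.001, 2.955]
force: [-5.2, 4.2, 23.6]
width: -0.2
gripper_force: 11.7
```

Hard stop at tip height 52.9 mm with 24 N: red is fully on. Next, blue.

Call:
{"name": "carry_out", "arguments": {"moves": [{"tx":0.0,"ty":0.0,"tz":-0.06,"twist":0.0,"fingers":0.0},{"tx":0.0,"ty":0.0,"tz":-0.08,"twist":0.0,"fingers":0.0},{"tx":-0.113,"ty":0.001,"tz":0.0,"twist":0.0,"fingers":0.0},{"tx":-0.113,"ty":0.001,"tz":0.0,"twist":0.0,"fingers":0.0},{"tx":0.0,"ty":0.0,"tz":0.0,"twist":0.0,"fingers":0.0}]}}

```text
clock: 7.48
eef_pos: [509.2, -386.6, 103.6]
tool_rot: [-3.141, 0.003, 2.96]
force: [-0.6, -0.6, -0.2]
width: 0.2
gripper_force: 0.0
```

```bash
python3 - <<'E'
from cell import eyes,ctrl
from h import *
w=eyes.get_image('wrist');cv2.imwrite('pics/wrist3.png',w['color'])
for c in HUE:
    p,n=blob(w,c); print(c,p.round(1),n,plane(w,p,55).round(1))
E
```

```text
red [256.4 138.8] 4460 [ 452.7 -376.9   55. ]
yellow [353.3 136.5] 4728 [ 461.7 -320.4   55. ]
blue [255.2 225.3] 1864 [ 507.9 -387.8   55. ]
```

View pics/wrist3.png

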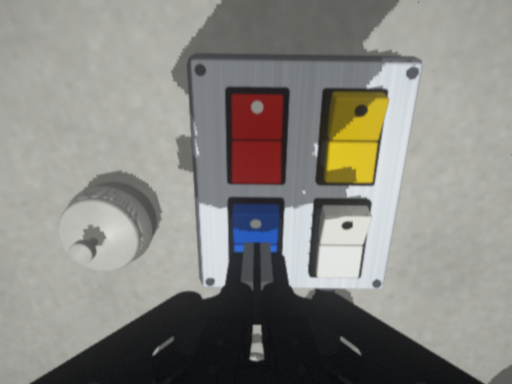

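Red looks level, and blue is still off with its dot at (256,224). Pressing blue.

Call:
{"name": "carry_out", "arguments": {"moves": [{"tx":0.015,"ty":-0.003,"tz":0.05,"twist":0.0,"fingers":0.0},{"tx":0.0,"ty":0.0,"tz":0.04,"twist":0.0,"fingers":0.0},{"tx":0.0,"ty":0.0,"tz":0.015,"twist":0.0,"fingers":0.0},{"tx":0.0,"ty":0.0,"tz":0.01,"twist":0.0,"fingers":0.0},{"tx":0.0,"ty":0.0,"tz":0.01,"twist":0.0,"fingers":0.0},{"tx":0.0,"ty":0.0,"tz":0.006,"twist":0.0,"fingers":0.0}]}}

```text
clock: 8.28
eef_pos: [500.8, -387.2, 64.2]
tool_rot: [-3.141, 0.0, 2.956]
force: [-1.4, 0.2, 2.2]
width: -0.3
gripper_force: 1.3
```

Call:
{"name": "carry_out", "arguments": {"moves": [{"tx":0.0,"ty":0.0,"tz":0.005,"twist":0.0,"fingers":0.0},{"tx":0.0,"ty":0.0,"tz":0.004,"twist":0.0,"fingers":0.0},{"tx":0.0,"ty":0.0,"tz":0.0,"twist":0.0,"fingers":0.0}]}}

```text
clock: 8.65
eef_pos: [500.8, -387.3, 63.9]
tool_rot: [3.141, 0.001, 2.956]
force: [-5.1, 3.6, 18.9]
width: 0.3
gripper_force: 9.2
```

Blue hit its hard stop at the same height with 19 N. On to yellow.

Call:
{"name": "carry_out", "arguments": {"moves": [{"tx":0.0,"ty":0.0,"tz":-0.06,"twist":0.0,"fingers":0.0},{"tx":0.0,"ty":0.0,"tz":-0.08,"twist":0.0,"fingers":0.0},{"tx":0.074,"ty":0.066,"tz":0.0,"twist":0.0,"fingers":0.0},{"tx":0.074,"ty":0.066,"tz":0.0,"twist":0.0,"fingers":0.0},{"tx":0.074,"ty":0.066,"tz":0.0,"twist":0.0,"fingers":0.0},{"tx":0.0,"ty":0.0,"tz":0.0,"twist":0.0,"fingers":0.0},{"tx":0.0,"ty":0.0,"tz":0.0,"twist":0.0,"fingers":0.0}]}}

```text
clock: 9.52
eef_pos: [447.8, -317.4, 104.0]
tool_rot: [-3.14, 0.003, 2.956]
force: [-0.1, -1.0, -0.5]
width: -0.2
gripper_force: 0.0
```

Call:
{"name": "carry_out", "arguments": {"moves": [{"tx":0.004,"ty":0.003,"tz":0.05,"twist":0.0,"fingers":0.0},{"tx":0.0,"ty":0.0,"tz":0.04,"twist":0.0,"fingers":0.0},{"tx":0.0,"ty":0.0,"tz":0.015,"twist":0.0,"fingers":0.0},{"tx":0.0,"ty":0.0,"tz":0.01,"twist":0.0,"fingers":0.0},{"tx":0.0,"ty":0.0,"tz":0.01,"twist":0.0,"fingers":0.0},{"tx":0.0,"ty":0.0,"tz":0.006,"twist":0.0,"fingers":0.0},{"tx":0.0,"ty":0.0,"tz":0.005,"twist":0.0,"fingers":0.0},{"tx":0.0,"ty":0.0,"tz":0.003,"twist":0.0,"fingers":0.0},{"tx":0.0,"ty":0.0,"tz":0.0,"twist":0.0,"fingers":0.0}]}}

```text
clock: 10.65
eef_pos: [445.3, -315.4, 63.9]
tool_rot: [3.141, 0.001, 2.955]
force: [-5.4, 3.5, 22.2]
width: 0.0
gripper_force: 10.7
```

Yellow hit its stop too. Retracting for a check view over the box.

Call:
{"name": "carry_out", "arguments": {"moves": [{"tx":0.0,"ty":0.0,"tz":-0.06,"twist":0.0,"fingers":0.0},{"tx":0.0,"ty":0.0,"tz":-0.12,"twist":0.0,"fingers":0.0},{"tx":-0.05,"ty":-0.05,"tz":-0.12,"twist":0.0,"fingers":0.0},{"tx":-0.05,"ty":-0.05,"tz":-0.12,"twist":0.0,"fingers":0.0},{"tx":-0.06,"ty":-0.03,"tz":0.0,"twist":0.0,"fingers":0.0},{"tx":-0.06,"ty":0.0,"tz":0.0,"twist":0.0,"fingers":0.0},{"tx":0.0,"ty":0.0,"tz":0.0,"twist":0.0,"fingers":0.0}]}}

```text
clock: 11.52
eef_pos: [504.7, -365.7, 188.0]
tool_rot: [-3.141, 0.002, 2.958]
force: [0.6, 0.3, -0.1]
width: -0.1
gripper_force: 0.0
```

```bash
python3 - <<'E'
from cell import eyes,ctrl
from h import *
w=eyes.get_image('wrist');b=eyes.get_image('side')
cv2.imwrite('pics/chk.png',np.hstack([cv2.resize(w['color'][40:340,110:410],(400,400)),cv2.resize(b['color'][140:300,180:340],(400,400))]))
E
```

```text
(no output)
```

View pics/chk.png

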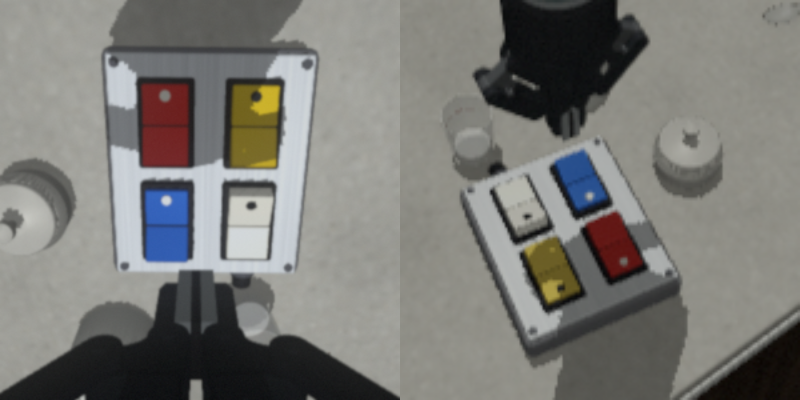

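Red, blue and yellow lie with their dotted halves down, white is still off, the glass, pot and cup are standing, and the arm touches nothing.

```bash
python3 -c "
from cell import job
print(job.finish_job())"
```

```text
the job is handed in; nothing more can be done
None
```

The red mains, blue pump and yellow heater rockers were pressed to their hard stops in that order, the white lamp was left off, nothing else was touched, and the job was handed in at about 12 s.

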